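Nest the practice beakers without jamming them

TASK

Put the practice beakers away as one loose stack: lift the two empty blue beakers out of the slanted rack and lower them, one after the other in either order, upright into the blue beaker standing on the pad. Stop each one as soon as it just rests in the beaker below, without pressing, knocking or dropping it in, so that the stack pulls apart easily again; the standing beaker stays upright about where it is, and the jar in the rack and the other things on the bench are left alone.

Things in the scene. Friction and masses are not known exactly. Their poses are not given: they have to be found in the camera images.
- beaker_a_mid (a point): Open blue plastic beaker, dark blue rim: 90 mm tall, straight taper, outside diameter 44 mm at the foot, 62 mm at the rim, wall 2.8 mm, 30 to 80 g. Site on its axis, half-way up (45 mm from foot and rim); point z runs along the axis towards the mouth. Starts in a rack pocket, mouth up, leaning 30 deg; its top 43 mm stands clear of the rack's upper plate. Draw it out along its axis.
- beaker_b_mid (a point): Second beaker, identical, in another pocket of the rack, leaning likewise. Site on its axis, half-way up (45 mm from foot and rim); point z runs along the axis towards the mouth. 
- base_mid (a point): Identical beaker, upright and loose on the white pad; the stack is built in it. Site on its axis, half-way up (45 mm from foot and rim); point z runs along the axis towards the mouth. A beaker nested in another rests, walls touching, 28 mm (25 to 32) higher than it; so only its top 25 mm stays clear for fingers outside. Pressed further it wedges.
- rack: White slanted rack, 365 mm long, 90 mm high, fixed to the bench. Origin on the bench under its middle; x horizontal, away from the side to which its three pockets lean, y along its length, z up. Pockets at y = -105, 0, +105 mm; a pocket's axis leans 30 degrees from z towards -x and a vessel's foot centre stands in it at x = 0, z = 26 mm. Upper plate 45 mm along that axis above the feet.
- jar_mid (a point): Cream sample jar with an orange lid in the third pocket, 53 mm diameter, 96 mm tall, leaning like the beakers; the point is on its axis half-way up. To be left alone.
- sharps: Red sharps container with a clear top, 102 x 102 x 155 mm, standing on the bench; origin at the centre of its underside. To be left alone.
- tape: White roll of tape lying flat, 60 mm diameter, 25 mm high; origin at the centre of its underside. To be left alone.
- lid: Green screw lid lying flat, 66 mm diameter, 15 mm high; origin at the centre of its underside. To be left alone.
Things that resemble listed ones, but are neither listed nor needed, are in the scene too. Leave any green or yellow look-alike of the part that bears beaker_b_mid alone.

How it is judged:
On the way:
1. one rack beaker rests in the standing beaker while the other is not yet on the stack (((z of beaker_a_mid in the frame of base_mid between 0.021 and 0.036 m and horizontal distance between beaker_a_mid and base_mid below 0.008 m and angle between the z axis of beaker_a_mid and the z axis of base_mid, either way round below 0.1 rad and distance between beaker_b_mid and beaker_a_mid above 0.09 m) or (z of beaker_b_mid in the frame of base_mid between 0.021 and 0.036 m and horizontal distance between beaker_b_mid and base_mid below 0.008 m and angle between the z axis of beaker_b_mid and the z axis of base_mid, either way round below 0.1 rad and distance between beaker_b_mid and beaker_a_mid above 0.09 m))), for 0.2 s.
At the end, for the whole second after the job is handed in: Both rack beakers nested in line (within 0.10 rad and 8 mm) in the standing one, each 21 to 36 mm above the one below; the standing beaker upright (0.06 rad) within 30 mm of its start; all at rest (((z of beaker_a_mid in the frame of base_mid between 0.021 and 0.036 m and horizontal distance between beaker_a_mid and base_mid below 0.008 m and angle between the z axis of beaker_a_mid and the z axis of base_mid, either way round below 0.1 rad and z of beaker_b_mid in the frame of beaker_a_mid between 0.021 and 0.036 m and horizontal distance between beaker_b_mid and beaker_a_mid below 0.008 m and angle between the z axis of beaker_b_mid and the z axis of beaker_a_mid, either way round below 0.1 rad) or (z of beaker_b_mid in the frame of base_mid between 0.021 and 0.036 m and horizontal distance between beaker_b_mid and base_mid below 0.008 m and angle between the z axis of beaker_b_mid and the z axis of base_mid, either way round below 0.1 rad and z of beaker_a_mid in the frame of beaker_b_mid between 0.021 and 0.036 m and horizontal distance between beaker_a_mid and beaker_b_mid below 0.008 m and angle between the z axis of beaker_a_mid and the z axis of beaker_b_mid, either way round below 0.1 rad)) and angle between base_mid's own z axis and vertical below 0.06 rad and distance of base_mid from where it was at the start of the episode below 0.03 m and linear speed of each of beaker_a, beaker_b, beaker_base below 0.02 m/s); the robot touches nothing.
It fails at once if a beaker is dropped into another: it moves faster than 0.4 m/s (a fall of 8 mm) inside it ((horizontal distance between beaker_a_mid and base_mid below 0.025 m and z of beaker_a_mid in the frame of base_mid between 0.015 and 0.085 m and angle between base_mid's own z axis and vertical below 0.2 rad and linear speed of beaker_a above 0.4 m/s) or (horizontal distance between beaker_b_mid and base_mid below 0.025 m and z of beaker_b_mid in the frame of base_mid between 0.015 and 0.085 m and angle between base_mid's own z axis and vertical below 0.2 rad and linear speed of beaker_b above 0.4 m/s) or (horizontal distance between beaker_a_mid and beaker_b_mid below 0.025 m and z of beaker_a_mid in the frame of beaker_b_mid between 0.015 and 0.085 m and angle between beaker_b_mid's own z axis and vertical below 0.2 rad and linear speed of beaker_a above 0.4 m/s) or (horizontal distance between beaker_b_mid and beaker_a_mid below 0.025 m and z of beaker_b_mid in the frame of beaker_a_mid between 0.015 and 0.085 m and angle between beaker_a_mid's own z axis and vertical below 0.2 rad and linear speed of beaker_b above 0.4 m/s)).
It fails at once if beakers pressed or knocked together so that they wedge: walls of two beakers squeezed together by over 100 N in all, as by a 30 N push (contact force between beaker_a and beaker_b above 100 N or contact force between any of beaker_a, beaker_b and beaker_base above 100 N).
It fails at once if jar, sharps container, tape or lid moved more than 25 mm (distance of any of jar_mid, sharps, tape, lid from where it was at the start of the episode above 0.025 m).
It also fails if it takes over 67 s, if anything falls off the work surface, if the arm or the gripper's body presses on something with over 40 N, if the wrist force passes 120 N, or if a joint passes its speed limit or range.

ROBOT

A 6-joint arm with a two-finger parallel gripper is mounted at the origin on the work surface. World frame = base frame: x ahead of the robot, y to its left, z up, the work surface at z = 0. Lengths are in m, angles in rad, forces in N, time in s.
With the tool pointing down it reaches from about 0.425 to 0.95 m from the base axis. Payload 3.5 kg.
Tool frame: the origin (TCP) lies on the centre line of the jaws, within the pads' length; the fingertips stand 14 mm ahead of it and the grasp point (between the pads) lies 5 mm behind it (ctrl.finger_overhang is the distance from the TCP to the fingertips, in m); z points along the fingers, y is the line along which they close (so a half turn about z gives the same grasp; the last joint's range is limited). The gripper opens to 85 mm and grips with 20 to 120 N. Pads are 22 mm wide; open, the fingers measure 114 mm over their backs; the gripper's body (76 mm by 85 mm) begins 54 mm behind the grasp point. The pads swing forward as they close: fully open they stand 13 mm farther back than shut.
Start: joints at [1.004, 0.286, 1.577, -0, 1.279, -0.15], TCP at [0.273, 0.617, 0.245] pointing down, gripper open.
Joint ranges: [-2.77, 2.77], [-0.9, 2.22], [0.21, 2.48], [-1.53, 4.67], [0.24, 2.81], [-2.84, 2.84]. Speed limits (rad/s): [2.79, 2.79, 3.14, 3.14, 3.14, 3.14].

INTERFACE

Orientations are given as a unit quaternion [x, y, z, w].
In Python, from plant import ctrl gives the robot as it stands.
- The arm moves only by the tool send_rows, never from a script. Its argument "moves" is text: rows parted by semicolons, each of 7 numbers parted by spaces: the turn, a rotation vector about the tool's x, y, z in units of 360 degrees (1.0 is 360 degrees), then the shift along the tool's x, y, z in units of 20 cm (1.0 is 20 cm), then the gripper's target within -1 to 1 (fully open at 1, half-way at 0, shut at -1). A call has 1 to 12 rows; each row is the pose to reach, as a shift and turn from the pose commanded when the call began, along the tool's axes at that moment, turning the shorter way round; what a row does not reach only later rows make up. A row lasts 1/8 s, in which the tool goes at most 62.5 mm and 10.7 degrees, less where a joint would pass 70% of its speed; a pose out of reach is approached as far as the arm can. A call with a number of a shift or a turn outside -1 to 1 is refused whole. A call with a gripper value outside its range is refused whole. The fingers move at their own pace and stop on an object; "newtons" is the grip in N (left out, the last holds). Time passes only in rows, so rows that repeat a pose let the fingers close. It gives the time, the measured TCP pose, the force, the opening and the grip force at its end, in the units of the state.
- ctrl.get_state(): the state, without advancing time (a new reading comes with each control period).
- ctrl.read_camera(name): name is "scene" or "top" or "wrist"; returns a dict with "image" (384x512x3 uint8, red, green, blue), "fovy" (degrees; the focal length in pixels is half the picture's height over the tangent of half this angle, whatever the lens; pixels are square), "cx", "cy" (the principal point, pixels), "distortion" ([k1, k2, p1, p2, k3] as OpenCV has them; the pictures are not rectified), "extrinsics" (4x4, takes a point from camera to world coordinates). Camera axes: x right, y up, looking along -z (the intrinsics and any distortion apply to the point x, -y, -z); pixel columns grow to the right and rows downward; lengths in m; the calibration is good to about 2 mm. A picture is of the moment at which its call begins. There is no depth.
- ctrl.sign_off(): hands the job in; it is judged then, once.
The state is a dict: "time": time; "qpos": joint angles; "dq": joint speeds; "joint_efforts": joint torques, N m; "eef_pos": TCP position; "tcp_rot": TCP orientation; "contact_force": force on the tool from outside, world axes, zero at the start; "wrist_torque": the same for the moment, N m; "opening": opening from 0.0 (shut) to 1.0 (fully open); "finger_force": force on a finger pad.
Only numpy, scipy, OpenCV 4.12 (cv2) and the standard library are available. Lean on these libraries where they do the work, as an engineer would, in place of code of your own. Each camera call takes 0.05 s, during which the arm holds its last target. There are 200 camera calls.

## Working session

There is one attempt and no reset: what is moved stays moved. The work goes in short steps, Python scripts to look and compute and a tool call to move; the robot and the scene stay as the last step left them, time stands still between calls to the robot, and variables do not carry over. Pictures are saved under pics/ and viewed, at most 10 in all, crops included, and the job is handed in when it is done.

Besides the shell and the picture viewer there is one more tool, called after ">>>" as name(argument=value, ...) on one line, values as JSON. send_rows: Moves the arm, as the interface text tells. Its arguments: {"type":"object","properties":{"moves":{"type":"string"},"newtons":{"type":"number"}},"required":["moves"]}

```bash
mkdir -p pics; ls; python3 - <<'E'
from plant import ctrl
import cv2,numpy as np,pickle
d={}
for n in("scene","top"):
    c=ctrl.read_camera(n);d[n]=c
    print(n,c["fovy"],c["cx"],c["cy"],c["distortion"],np.round(c["extrinsics"],3).tolist())
    cv2.imwrite(f"pics/{n}0.png",c["image"][:,:,::-1])
pickle.dump(d,open("c0.pkl","wb"))
print(ctrl.get_state(),ctrl.finger_overhang)
E
```

```text
pics
scene 55.762787659383626 254.23456360503937 197.20956322780722 [-0.09498091  0.          0.          0.          0.        ] [[0.087, -0.712, 0.697, 1.149], [0.996, 0.071, -0.053, 0.009], [-0.012, 0.699, 0.715, 0.705], [0.0, 0.0, 0.0, 1.0]]
top 42.13629902592211 250.42740488477622 191.2413955676542 [-0.19452097  0.          0.          0.          0.        ] [[-0.025, 0.986, -0.163, 0.37], [-1.0, -0.024, 0.007, 0.081], [0.003, 0.163, 0.987, 1.346], [0.0, 0.0, 0.0, 1.0]]
{'time': 0.1, 'qpos': array([ 1.00401798e+00,  2.87131089e-01,  1.57805282e+00,  2.28050606e-05,
        1.27859568e+00, -1.49960965e-01]), 'dq': array([-0.00104018, -0.00234859, -0.00149476,  0.00021299,  0.00042442,
        0.00021619]), 'joint_efforts': array([ 1.23190282e-03, -4.07296300e+01, -2.93698990e+01, -1.03159659e-04,
        3.44300926e-03,  1.22095392e-05]), 'eef_pos': array([0.27290937, 0.61674543, 0.24403742]), 'tcp_rot': array([ 2.06906386e-01,  9.78360134e-01, -1.02017229e-03, -3.93754160e-04]), 'contact_force': array([-0.07194992,  0.88073443,  1.45642705]), 'wrist_torque': array([-0.03493378, -0.02885128, -0.0123708 ]), 'finger_force': 0.0, 'opening': 0.9987841979520471} 0.014
```

View pics/top0.png

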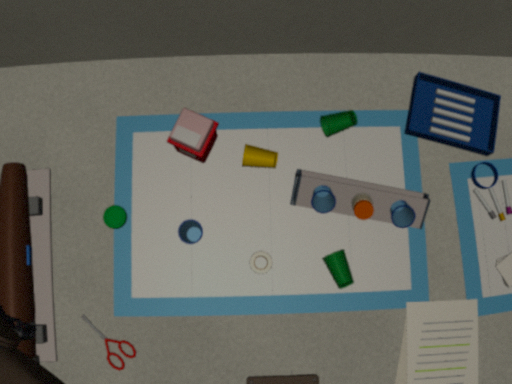

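View pics/scene0.png

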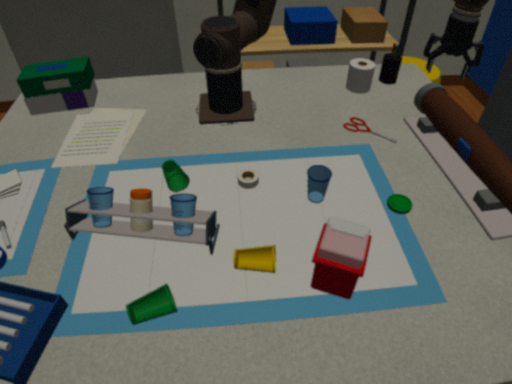

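Top view (up = +x, left = +y): standing beaker at (191,232), rack beakers at (322,198) and (403,213), and the jar between them at (363,208). The scene view agrees. Next I'll zoom in and segment.

```bash
cat > h.py <<'E'
import cv2,numpy as np
from scipy.spatial.transform import Rotation as R
def K(c):
    f=c["image"].shape[0]/2/np.tan(np.radians(c["fovy"])/2)
    return np.array([[f,0,c["cx"]],[0,f,c["cy"]],[0,0,1.]]),np.array(c["distortion"],float)
def ray(c,px):
    k,d=K(c);u=cv2.undistortPoints(np.array(px,float).reshape(-1,1,2),k,d)[:,0]
    E=np.array(c["extrinsics"]);v=np.c_[u[:,0],-u[:,1],-np.ones(len(u))]@E[:3,:3].T
    return E[:3,3],v
def onz(c,px,z):
    o,v=ray(c,px);return o+v*((z-o[2])/v[:,2])[:,None]
def proj(c,P):
    k,d=K(c);E=np.array(c["extrinsics"]);q=(np.atleast_2d(P)-E[:3,3])@E[:3,:3]
    return cv2.projectPoints(q*[1,-1,-1],np.zeros(3),np.zeros(3),k,d)[0][:,0]
def tri(c1,p1,c2,p2):
    o1,v1=ray(c1,p1);o2,v2=ray(c2,p2);v1,v2=v1[0],v2[0]
    s=np.linalg.lstsq(np.c_[v1,-v2],o2-o1,rcond=None)[0]
    a,b=o1+s[0]*v1,o2+s[1]*v2;return (a+b)/2,np.linalg.norm(a-b)
def blue(im):
    h=cv2.cvtColor(im,cv2.COLOR_RGB2HSV);return cv2.inRange(h,(98,70,30),(125,255,200))
E
python3 - <<'E'
import pickle
from h import *
d=pickle.load(open("c0.pkl","rb"))
t,s=d["top"],d["scene"]
A=cv2.resize(t["image"][165:265,170:430][:, :],None,fx=3,fy=3,interpolation=2)
B=cv2.resize(s["image"][150:260,60:340],None,fx=2.78,fy=2.7,interpolation=2)
A=A[:,:778];B=B[:,:778];cv2.imwrite("pics/crop1.png",np.vstack([A,B])[:,:,::-1]); print(A.shape,B.shape)
for n,c in d.items():
    k,l,st,ce=cv2.connectedComponentsWithStats(blue(c["image"]))
    print(n,[(x[:4].tolist(),int(x[4]),ce[i].round(1).tolist()) for i,x in enumerate(st) if 60<x[4]<3000])
E
```

```text
(300, 778, 3) (297, 778, 3)
scene [([468, 0, 44, 96], 2295, [494.1, 46.8]), ([285, 6, 53, 38], 1786, [309.8, 24.6]), ([36, 63, 31, 8], 129, [51.1, 66.6]), ([458, 137, 13, 24], 173, [463.8, 148.0]), ([85, 157, 82, 53], 1136, [111.1, 182.2]), ([0, 159, 60, 118], 1846, [28.7, 217.4]), ([308, 166, 24, 36], 635, [317.7, 182.0]), ([170, 194, 26, 24], 513, [182.9, 205.0]), ([86, 214, 25, 13], 209, [100.3, 220.1]), ([174, 223, 19, 13], 202, [182.7, 228.7])]
top [([202, 111, 130, 18], 1432, [267.4, 119.4]), ([450, 158, 62, 157], 2980, [475.9, 227.5]), ([311, 186, 24, 27], 489, [322.8, 199.2]), ([179, 220, 23, 24], 424, [190.1, 231.3]), ([26, 244, 5, 22], 103, [28.0, 254.8])]
```

View pics/crop1.png

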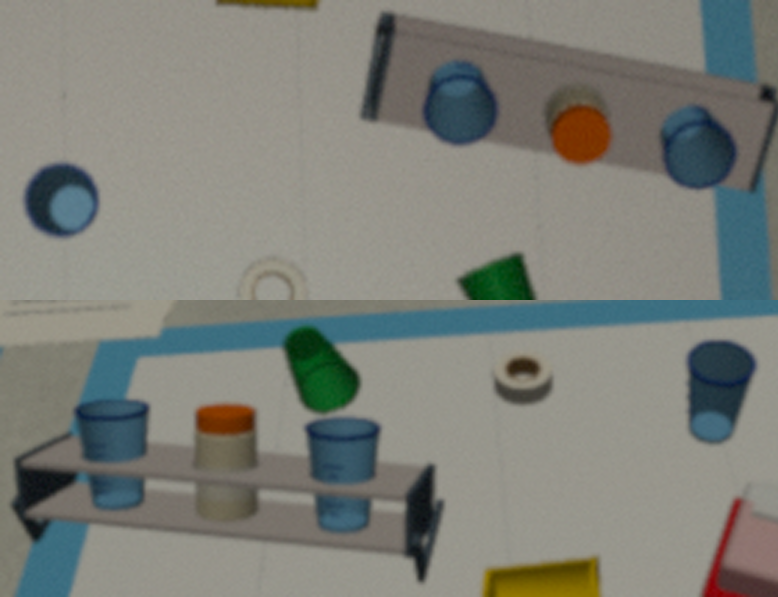

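```bash
python3 - <<'E'
import pickle
from h import *
d=pickle.load(open("c0.pkl","rb"));t,s=d["top"],d["scene"]
P={}
for n,a,b,z in(("b1",(323.3,201),(183.4,197.4),.104),("b2",(402.7,215.7),(100.6,189.6),.104),("base",(190.7,231.7),(319,173),.091),("jarlid",(363.8,209.5),(140.9,192.5),.109)):
    print(n,tri(t,a,s,b),onz(t,a,z),onz(s,b,z))
    P[n]=onz(t,a,z)[0]
u=P["b2"]-P["b1"];print(np.linalg.norm(u),np.degrees(np.arctan2(u[1],u[0])))
# feet: scene foot ellipses
print(onz(s,[(60+343/2.78,150+(522-300)/2.7),(60+117/2.78,150+(502-300)/2.7)],.026), onz(t,[(190.7+3.3,165+208/3)],.003))
E
```

```text
b1 (array([ 0.54518034, -0.11223394,  0.10166125]), np.float64(0.0006547713804660732)) [[ 0.54487035 -0.11220192  0.104     ]] [[ 0.54756002 -0.11143368  0.104     ]]
b2 (array([ 0.50136757, -0.31565581,  0.10464261]), np.float64(0.0006191185966391147)) [[ 0.50149975 -0.31618114  0.104     ]] [[ 0.50072652 -0.31566087  0.104     ]]
base (array([0.4770523 , 0.22564444, 0.08702141]), np.float64(0.0007660702384411447)) [[0.47663389 0.22480911 0.091     ]] [[0.4813996  0.22463425 0.091     ]]
jarlid (array([ 0.52038698, -0.21484652,  0.10349265]), np.float64(0.000778426157228333)) [[ 0.51977292 -0.21393274  0.109     ]] [[ 0.52619765 -0.2123949   0.109     ]]
0.2085390389055467 -102.00362374398054
[[ 0.58781873 -0.12143137  0.026     ]
 [ 0.5456102  -0.32720841  0.026     ]] [[0.47680838 0.22603269 0.003     ]]
```

```bash
cat >> h.py <<'E'
AX=np.array([-.489,.104,.866]);AX/=np.linalg.norm(AX)
Y=np.array([.208,.978,0]);Y-=AX*(Y@AX);Y/=np.linalg.norm(Y)
RT=R.from_matrix(np.c_[np.cross(Y,-AX),Y,-AX])           # rack grasp
RD=R.from_matrix(np.c_[np.cross(Y,[0,0,-1.]),Y,[0,0,-1.]])  # same yaw, pointing down
RIM={"b1":np.array([.5455,-.112,.104]),"b2":np.array([.5013,-.316,.104])}
def row(st,p,rot):
    r0=R.from_quat(st["tcp_rot"]);s=r0.inv().apply(np.array(p)-st["eef_pos"])/.2
    return np.r_[(r0.inv()*rot).as_rotvec()/(2*np.pi),s].round(4).tolist()
E
python3 - <<'E'
from plant import ctrl
from h import *
st=ctrl.get_state();print(row(st,RIM["b1"]+.1*AX,RT)); print(RIM["b1"]+.1*AX)
E
```

```text
[-0.009, -0.0831, -0.0321, -2.4769, -2.8308, 0.2724]
[ 0.49659738 -0.10159944  0.19060463]
```

>>> send_rows(moves="0 0 0 -0.82 -0.94 0 1;0 0 0 -0.82 -0.94 0 1;0 0 0 -0.82 -0.94 0 1;0 0 0 -0.82 -0.94 0 1;0 0 0 -0.82 -0.94 0 1", newtons=25)

```text
time: 0.72
eef_pos: [0.3478, 0.3757, 0.2447]
tcp_rot: [0.209, 0.978, -0.001, -0.0]
contact_force: [0.5, -0.1, 0.8]
opening: 0.997
finger_force: 0.0
```

>>> send_rows(moves="0 0 0 -0.82 -0.94 0 1;0 0 0 -0.82 -0.94 0 1;0 0 0 -0.82 -0.94 0 1;0 0 0 -0.82 -0.94 0 1;0 0 0 -0.82 -0.94 0 1")

```text
time: 1.35
eef_pos: [0.4222, 0.1379, 0.2454]
tcp_rot: [0.21, 0.978, -0.0, 0.0]
contact_force: [-1.0, 0.2, -0.9]
opening: 0.997
finger_force: 0.0
```

>>> send_rows(moves="-0.009 -0.083 -0.032 -0.82 -0.94 0.1 1;-0.009 -0.083 -0.032 -0.82 -0.94 0.2 1;-0.009 -0.083 -0.032 -0.82 -0.94 0.27 1;-0.009 -0.083 -0.032 -0.82 -0.94 0.27 1;-0.009 -0.083 -0.032 -0.82 -0.94 0.27 1;-0.009 -0.083 -0.032 -0.82 -0.94 0.27 1")

```text
time: 2.1
eef_pos: [0.4951, -0.0969, 0.1911]
tcp_rot: [0.102, 0.961, -0.025, 0.257]
contact_force: [0.4, 0.8, -0.2]
opening: 0.998
finger_force: 0.0
```

```bash
python3 - <<'E'
from plant import ctrl
from h import *
import pickle
st=ctrl.get_state();c=ctrl.read_camera("wrist");pickle.dump(c,open("w1.pkl","wb"))
print(st["time"],st["eef_pos"],st["qpos"],row(st,RIM["b1"]+.1*AX,RT))
im=c["image"][:,:,::-1].copy()
t=np.linspace(0,6.28,40)[:,None];X=np.cross(Y,-AX)
for q in proj(c,RIM["b1"]+.031*(np.cos(t)*X+np.sin(t)*Y)):cv2.circle(im,tuple(int(v) for v in q),1,(0,0,255),-1)
cv2.imwrite("pics/w1.png",im)
E
```

```text
2.1 [ 0.49513199 -0.09692037  0.19105914] [-0.45393668 -0.30382884  2.32552634  0.21395864  0.62208078 -1.95624083] [0.0005, -0.0002, -0.0004, -0.0093, -0.0214, 0.0079]
```

View pics/w1.png

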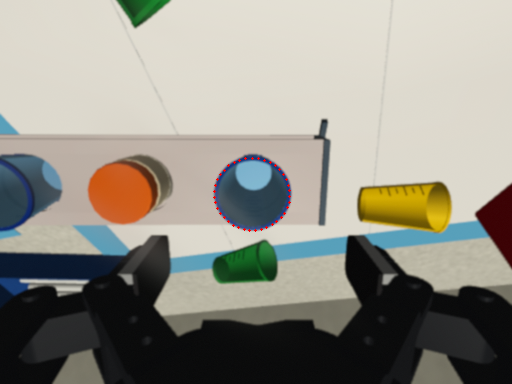

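The predicted rim circle lies right on the beaker rim at (252,193), so I'll advance and grip.

>>> send_rows(moves="0 0 0 -0.009 -0.021 0.1 1;0 0 0 -0.009 -0.021 0.2 1;0 0 0 -0.009 -0.021 0.3 1;0 0 0 -0.009 -0.021 0.4 1;0 0 0 -0.009 -0.021 0.5 1;0 0 0 -0.009 -0.021 0.54 1;0 0 0 -0.009 -0.021 0.54 1")

```text
time: 3.02
eef_pos: [0.5486, -0.1118, 0.0988]
tcp_rot: [0.101, 0.961, -0.025, 0.257]
contact_force: [-0.1, -0.3, 0.5]
opening: 1.0
finger_force: 0.0
```

>>> send_rows(moves="0 0 0 0 0 0 0.3;0 0 0 0 0 0 0.2;0 0 0 0 0 0 0;0 0 0 0 0 0 -0.1;0 0 0 0 0 0 -0.1", newtons=25)

```text
time: 3.65
eef_pos: [0.5487, -0.113, 0.1001]
tcp_rot: [0.102, 0.96, -0.026, 0.258]
contact_force: [-4.0, 2.3, 6.0]
opening: 0.703
finger_force: 25.9
```

>>> send_rows(moves="0 0 0 0 0 -0.05 -0.1;0 0 0 0 0 -0.1 -0.1;0 0 0 0 0 -0.2 -0.1;0 0 0 0 0 -0.3 -0.1;0 0 0 0 0 -0.4 -0.1;0 0 0 0 0 -0.45 -0.1;0 0 0 0 0 -0.45 -0.1")

```text
time: 4.53
eef_pos: [0.5043, -0.1042, 0.1775]
tcp_rot: [0.102, 0.96, -0.026, 0.258]
contact_force: [-0.8, -0.2, -1.0]
opening: 0.699
finger_force: 27.3
```

```bash
python3 - <<'E'
from plant import ctrl
from h import *
st=ctrl.get_state();c=ctrl.read_camera("scene");w=ctrl.read_camera("wrist")
u=proj(c,st["eef_pos"])[0].astype(int)
a=c["image"][max(0,u[1]-70):u[1]+80,max(0,u[0]-70):u[0]+80]
cv2.imwrite("pics/l1.png",np.hstack([cv2.resize(a,(384,384)),w["image"][:,50:450]])[:,:,::-1]);print(u)
print(st["eef_pos"],st["opening"],row(st,[.477,.225,.25],RD))
E
```

```text
[182 161]
[ 0.50425434 -0.10415044  0.17751879] 0.6993365520073299 [0.0003, 0.0836, -0.0002, 0.2327, 1.5816, -0.5502]
```

View pics/l1.png

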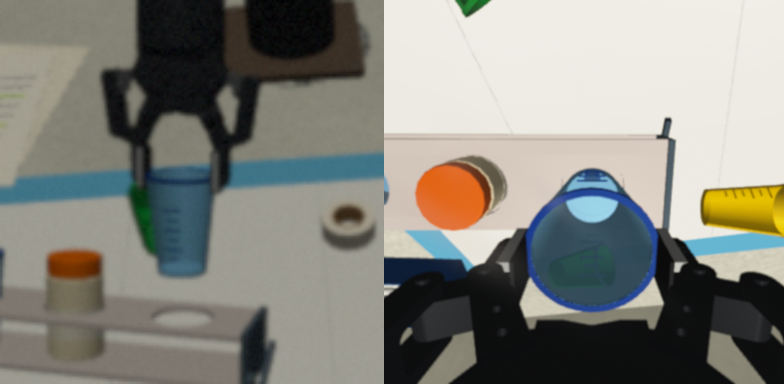

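The beaker came out cleanly and is held by about 15 mm at the rim. Now I'll turn it upright and carry it over.

>>> send_rows(moves="0 0 0 0.05 0.1 -0.2 -0.1;0 0.03 0 0.1 0.3 -0.4 -0.1;0 0.055 0 0.15 0.5 -0.55 -0.1;0 0.0836 0 0.23 0.7 -0.55 -0.1;0 0.0836 0 0.23 0.85 -0.55 -0.1;0 0.0836 0 0.23 0.95 -0.55 -0.1;0 0.0836 0 0.23 0.95 -0.55 -0.1")

```text
time: 5.5
eef_pos: [0.4511, 0.1024, 0.2482]
tcp_rot: [0.104, 0.995, 0.001, -0.002]
contact_force: [0.2, 0.3, -0.9]
opening: 0.702
finger_force: 27.7
```

>>> send_rows(moves="0 0 0 0 0.15 0 -0.1;0 0 0 0 0.3 0 -0.1;0 0 0 0 0.45 0 -0.1;0 0 0 0 0.55 0 -0.1;0 0 0 0 0.61 0 -0.1;0 0 0 0 0.63 0 -0.1;0 0 0 0 0.63 0 -0.1;0 0 0 0 0.63 0 -0.1")

```text
time: 6.5
eef_pos: [0.4774, 0.2242, 0.2497]
tcp_rot: [0.105, 0.994, 0.001, -0.001]
contact_force: [-0.4, -0.2, -0.3]
opening: 0.704
finger_force: 27.7
```

```bash
cat > look.py <<'E'
import sys
from plant import ctrl
from h import *
n=sys.argv[1];st=ctrl.get_state()
cs=[ctrl.read_camera(k) for k in("scene","top")]
o=[]
for c in cs:
    u=proj(c,st["eef_pos"]-[0,0,.07])[0].astype(int);x,y=max(0,u[0]-50),max(0,u[1]-50);print(x,y)
    o.append(cv2.resize(c["image"][y:y+100,x:x+100],(400,400),interpolation=2))
cv2.imwrite(f"pics/{n}.png",np.hstack(o)[:,:,::-1])
import pickle;pickle.dump(cs,open(n+".pkl","wb"))
print(st["time"],st["eef_pos"],st["opening"],st["contact_force"],row(st,[.477,.225,.25],RD))
E
python3 look.py a1
```

```text
272 93
136 178
6.5 [0.47740196 0.22415867 0.24970266] 0.704177273082275 [-0.42558847 -0.24345317 -0.34315428] [0.0004, -0.0003, -0.0002, 0.0028, 0.0037, -0.0015]
```

View pics/a1.png

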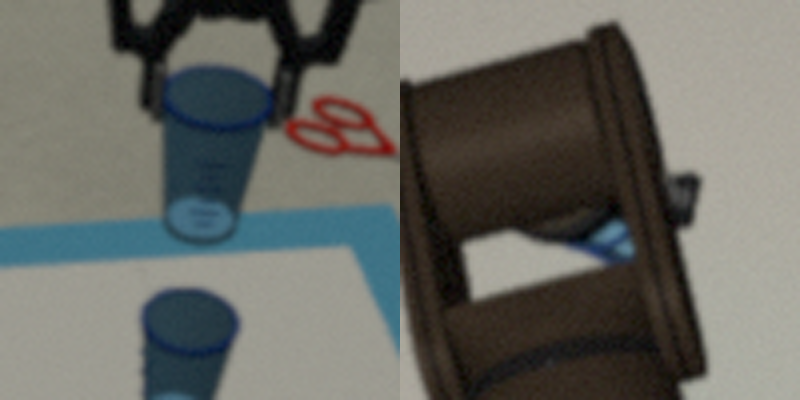

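```bash
python3 - <<'E'
import pickle
from h import *
c=pickle.load(open("a1.pkl","rb"))[0]
f=lambda u,v:(272+u/4,93+v/4)
print(onz(c,[f(217,97)],.257),onz(c,[f(201,221)],.167),onz(c,[f(190,321)],.0905))
print(proj(c,[[.4774,.2242,.257],[.4774,.2242,.167],[.477,.225,.09]])-[272,93],)
E
```

```text
[[0.48143511 0.22205451 0.257     ]] [[0.47750676 0.22465114 0.167     ]] [[0.48191178 0.2258731  0.0905    ]]
[[54.77580813 23.19734705]
 [50.0556444  55.2335438 ]
 [46.72858261 79.13348389]]
```

>>> send_rows(moves="0 0 0 0 0.005 0.12 -0.1;0 0 0 0 0.005 0.24 -0.1;0 0 0 0 0.005 0.34 -0.1;0 0 0 0 0.005 0.4 -0.1;0 0 0 0 0.005 0.45 -0.1;0 0 0 0 0.005 0.5 -0.1;0 0 0 0 0.005 0.54 -0.1;0 0 0 0 0.005 0.57 -0.1;0 0 0 0 0.005 0.58 -0.1;0 0 0 0 0.005 0.58 -0.1")

```text
time: 7.85
eef_pos: [0.4776, 0.2261, 0.1338]
tcp_rot: [0.105, 0.994, 0.001, -0.001]
contact_force: [0.8, -0.2, -0.6]
opening: 0.7
finger_force: 27.7
```

>>> send_rows(moves="0 0 0 0 0 0.01 -0.1;0 0 0 0 0 0.02 -0.1;0 0 0 0 0 0.03 -0.1;0 0 0 0 0 0.04 -0.1;0 0 0 0 0 0.05 -0.1;0 0 0 0 0 0.06 -0.1;0 0 0 0 0 0.065 -0.1;0 0 0 0 0 0.065 -0.1")

```text
time: 8.85
eef_pos: [0.4774, 0.226, 0.1205]
tcp_rot: [0.105, 0.994, 0.001, -0.001]
contact_force: [0.8, 0.2, -1.0]
opening: 0.702
finger_force: 27.7
```

```bash
python3 look.py a2
```

```text
267 133
142 182
8.85 [0.47737236 0.22600804 0.12052164] 0.7020105950016234 [ 0.84476235  0.1832253  -0.9653692 ] [0.0004, -0.0003, -0.0001, 0.0021, -0.0038, -0.6474]
```

View pics/a2.png

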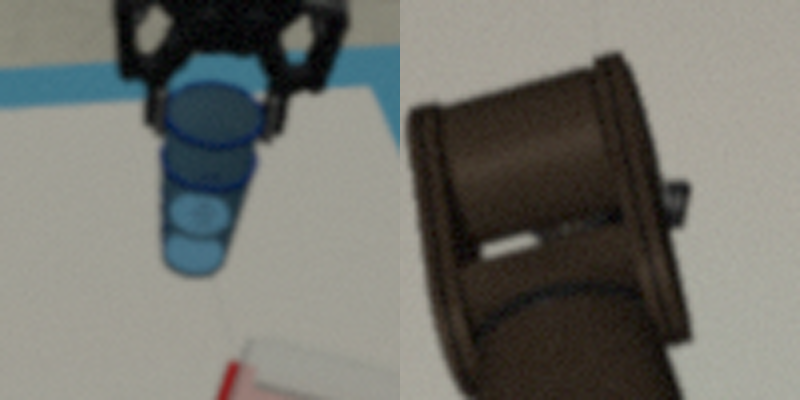

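The beaker is inside the standing one and aligned (upper rim at crop (213,115), lower at (208,158)). I'll lower it a millimetre at a time and watch the force.

>>> send_rows(moves="0 0 0 0 0 0.005 -0.1;0 0 0 0 0 0.01 -0.1;0 0 0 0 0 0.015 -0.1;0 0 0 0 0 0.02 -0.1;0 0 0 0 0 0.02 -0.1")

```text
time: 9.57
eef_pos: [0.4774, 0.226, 0.1166]
tcp_rot: [0.105, 0.994, 0.001, -0.001]
contact_force: [0.2, 0.5, -0.8]
opening: 0.696
finger_force: 27.7
```

>>> send_rows(moves="0 0 0 0 0 0.005 -0.1;0 0 0 0 0 0.01 -0.1;0 0 0 0 0 0.01 -0.1")

```text
time: 9.95
eef_pos: [0.4775, 0.2261, 0.1147]
tcp_rot: [0.105, 0.994, 0.001, -0.001]
contact_force: [-0.0, -0.3, 0.3]
opening: 0.701
finger_force: 27.8
```

>>> send_rows(moves="0 0 0 0 0 0.005 -0.1;0 0 0 0 0 0.005 -0.1")

```text
time: 10.2
eef_pos: [0.478, 0.2261, 0.1145]
tcp_rot: [0.105, 0.994, 0.001, -0.0]
contact_force: [-0.2, -1.1, 5.0]
opening: 0.698
finger_force: 28.1
```

Contact at about 5 N, so I'll release and retreat straight up.

>>> send_rows(moves="0 0 0 0 0 0 0.45;0 0 0 0 0 0 0.5;0 0 0 0 0 0 0.7;0 0 0 0 0 0 1;0 0 0 0 0 0 1;0 0 0 0 0 -0.1 1;0 0 0 0 0 -0.2 1;0 0 0 0 0 -0.4 1;0 0 0 0 0 -0.6 1;0 0 0 0 0 -0.6 1")

```text
time: 11.45
eef_pos: [0.4798, 0.2263, 0.2381]
tcp_rot: [0.105, 0.994, 0.003, 0.003]
contact_force: [0.4, 0.0, -0.0]
opening: 1.002
finger_force: 0.0
```

```bash
python3 - <<'E'
from plant import ctrl
from h import *
import pickle
st=ctrl.get_state();print(st["time"],st["eef_pos"],st["qpos"])
print("b2 pre",row(st,RIM["b2"]+.1*AX,RT),"down",row(st,[.45,-.30,.25],RD))
w=ctrl.read_camera("wrist");s=ctrl.read_camera("scene");pickle.dump([w,s],open("r1.pkl","wb"))
a=cv2.resize(s["image"][140:220,280:360],(384,384),interpolation=2)
cv2.imwrite("pics/r1.png",np.hstack([a,w["image"][:,50:450]])[:,:,::-1])
print(proj(w,[[.477,.225,.119],[.477,.225,.091]]),proj(s,[[.477,.225,.119],[.477,.225,.091]]))
E
```

```text
11.45 [0.47977285 0.22631401 0.23814812] [ 0.24801145 -0.03256691  1.94201971  0.00323696  1.223926   -1.1136283 ]
b2 pre [0.001, -0.0824, -0.0004, -0.4198, -2.631, 0.2235] down [0.001, 0.001, -0.0001, -0.404, -2.6043, -0.0734]
[[254.96900075 184.94050125]
 [255.00858704 177.52466624]] [[320.04700224 163.41891087]
 [318.77319659 171.83933893]]
```

View pics/r1.png

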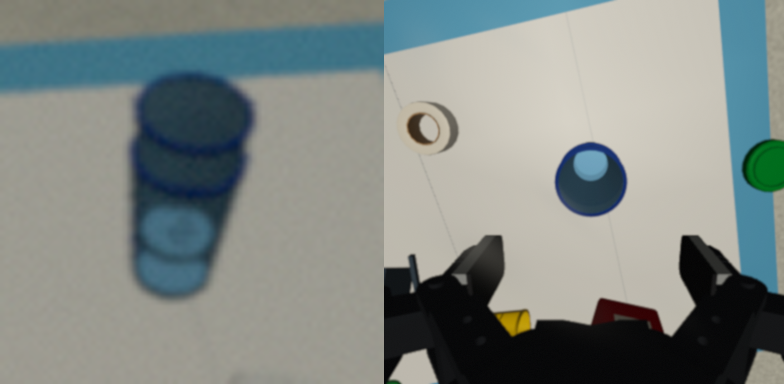

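The first beaker is nested upright; the stack rim is at wrist pixel (257,180). I'll work out where that is and go for the second beaker.

```bash
python3 - <<'E'
import pickle
from h import *
w,s=pickle.load(open("r1.pkl","rb"))
m=blue(w["image"]);k,l,st,ce=cv2.connectedComponentsWithStats(m)
print([(x.tolist(),ce[i]) for i,x in enumerate(st) if x[4]>500])
print(onz(w,[(257,180)],.119), onz(s,[(280+195/4.8,140+112/4.8)],.119),onz(s,[(280+188/4.8,140+153/4.8)],.091))
E
```

```text
[([0, 0, 512, 384, 173380], array([254.39555312, 203.93171069])), ([0, 0, 277, 65, 8898], array([96.12564621, 22.18116431])), ([385, 0, 59, 295, 10162], array([414.56455422, 131.46536115])), ([221, 143, 72, 73, 4074], array([256.53780069, 179.58222877]))]
[[0.47300508 0.22767685 0.119     ]] [[0.47681617 0.2265076  0.119     ]] [[0.47723117 0.22596967 0.091     ]]
```

>>> send_rows(moves="0 0 0 -0.14 -0.25 0 1;0 0 0 -0.14 -0.5 0 1;0 0 0 -0.14 -0.75 0 1;0 0 0 -0.14 -0.88 0 1;0 0 0 -0.14 -0.88 0 1")

```text
time: 12.18
eef_pos: [0.4671, 0.0466, 0.2312]
tcp_rot: [0.107, 0.994, 0.001, -0.002]
contact_force: [-0.8, 0.8, -0.0]
opening: 1.005
finger_force: 0.0
```

>>> send_rows(moves="0 0 0 -0.14 -0.25 0 1;0 0 0 -0.14 -0.5 0 1;0 0 0 -0.14 -0.75 0 1;0 0 0 -0.14 -0.88 0 1;0 0 0 -0.14 -0.88 0 1")

```text
time: 12.8
eef_pos: [0.4586, -0.1305, 0.2315]
tcp_rot: [0.106, 0.994, 0.002, -0.002]
contact_force: [-0.2, 0.9, -0.3]
opening: 1.004
finger_force: 0.0
```

>>> send_rows(moves="0 -0.025 0 -0.14 -0.25 0 1;0 -0.05 0 -0.14 -0.5 0.1 1;0 -0.0824 0 -0.14 -0.75 0.2 1;0 -0.0824 0 -0.14 -0.87 0.22 1;0 -0.0824 0 -0.14 -0.87 0.22 1;0 -0.0824 0 -0.14 -0.87 0.22 1")

```text
time: 13.55
eef_pos: [0.4508, -0.3047, 0.1881]
tcp_rot: [0.101, 0.962, -0.025, 0.254]
contact_force: [0.3, -0.3, 0.0]
opening: 1.001
finger_force: 0.0
```

```bash
python3 - <<'E'
from plant import ctrl
from h import *
st=ctrl.get_state();c=ctrl.read_camera("wrist")
print(st["time"],st["eef_pos"],st["qpos"],row(st,RIM["b2"]+.1*AX,RT))
im=c["image"][:,:,::-1].copy()
t=np.linspace(0,6.28,40)[:,None];X=np.cross(Y,-AX)
for q in proj(c,RIM["b2"]+.031*(np.cos(t)*X+np.sin(t)*Y)):cv2.circle(im,tuple(int(v) for v in q),1,(0,0,255),-1)
cv2.imwrite("pics/w2.png",im)
E
```

```text
13.55 [ 0.45075186 -0.30467893  0.18812109] [-0.92747689 -0.15769282  2.21314829  0.50060197  0.75009625 -2.60109927] [0.0006, -0.0013, -0.0002, -0.014, -0.0028, -0.0064]
```

View pics/w2.png

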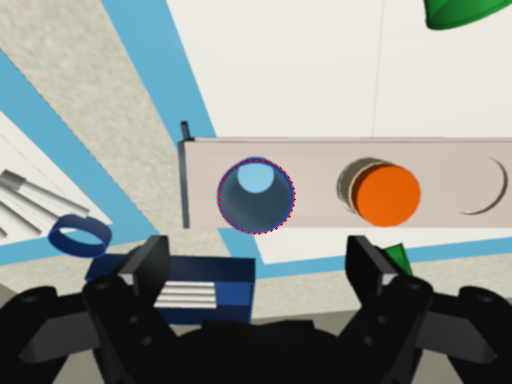

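The predicted circle matches the second rim at (256,195). Advance and grip.

>>> send_rows(moves="0 -0.001 0 -0.014 -0.003 0.1 1;0 -0.001 0 -0.014 -0.003 0.2 1;0 -0.001 0 -0.014 -0.003 0.3 1;0 -0.001 0 -0.014 -0.003 0.4 1;0 -0.001 0 -0.014 -0.003 0.49 1;0 -0.001 0 -0.014 -0.003 0.529 1;0 -0.001 0 -0.014 -0.003 0.529 1")

```text
time: 14.48
eef_pos: [0.5039, -0.3169, 0.0975]
tcp_rot: [0.101, 0.961, -0.025, 0.257]
contact_force: [-0.0, 0.3, 0.3]
opening: 0.995
finger_force: 0.0
```

>>> send_rows(moves="0 0 0 0 0 0 0.3;0 0 0 0 0 0 0.2;0 0 0 0 0 0 0;0 0 0 0 0 0 -0.1;0 0 0 0 0 0 -0.1", newtons=25)

```text
time: 15.1
eef_pos: [0.5035, -0.318, 0.0988]
tcp_rot: [0.102, 0.961, -0.026, 0.258]
contact_force: [-3.4, 2.5, 6.9]
opening: 0.702
finger_force: 26.4
```

>>> send_rows(moves="0 0 0 0 0 -0.05 -0.1;0 0 0 0 0 -0.1 -0.1;0 0 0 0 0 -0.2 -0.1;0 0 0 0 0 -0.3 -0.1;0 0 0 0 0 -0.4 -0.1;0 0 0 0 0 -0.45 -0.1;0 0 0 0 0 -0.45 -0.1")

```text
time: 15.98
eef_pos: [0.4592, -0.309, 0.1764]
tcp_rot: [0.102, 0.961, -0.027, 0.257]
contact_force: [-0.4, 0.2, -0.9]
opening: 0.697
finger_force: 27.3
```

```bash
python3 - <<'E'
from plant import ctrl
from h import *
st=ctrl.get_state();print(st["eef_pos"],st["opening"],row(st,[.478,.226,.27],RD))
E
```

```text
[ 0.45919611 -0.30903232  0.17643271] 0.6971870400420231 [0.0001, 0.0833, -0.0003, 0.1731, 2.6362, -0.6362]
```

```bash
python3 - <<'E'
from plant import ctrl
from h import *
st=ctrl.get_state();print(row(st,[.47,-.29,.27],RD),row(st,[.47,-.13,.27],RD))
E
```

```text
[0.0001, 0.0833, -0.0003, -0.2624, 0.105, -0.3886] [0.0001, 0.0833, -0.0003, -0.1168, 0.8873, -0.4714]
```

>>> send_rows(moves="0 0 0 0 0 -0.2 -0.1;0 0.025 0 -0.1 0.05 -0.3 -0.1;0 0.05 0 -0.2 0.1 -0.39 -0.1;0 0.0833 0 -0.22 0.3 -0.41 -0.1;0 0.0833 0 -0.18 0.55 -0.44 -0.1;0 0.0833 0 -0.12 0.8 -0.47 -0.1;0 0.0833 0 -0.12 0.887 -0.47 -0.1;0 0.0833 0 -0.12 0.887 -0.47 -0.1")

```text
time: 16.98
eef_pos: [0.471, -0.1293, 0.2689]
tcp_rot: [0.104, 0.995, 0.001, -0.001]
contact_force: [0.6, 0.3, -0.2]
opening: 0.701
finger_force: 27.7
```

```bash
python3 - <<'E'
from plant import ctrl
from h import *
st=ctrl.get_state();print(st["eef_pos"],st["opening"],row(st,[.478,.226,.27],RD))
E
```

```text
[ 0.47100493 -0.12934281  0.26894722] 0.7009189182476534 [0.0004, -0.0002, 0.0002, 0.333, 1.7456, -0.0007]
```

>>> send_rows(moves="0 0 0 0.05 0.2 0 -0.1;0 0 0 0.1 0.4 0 -0.1;0 0 0 0.15 0.6 0 -0.1;0 0 0 0.17 0.8 0 -0.1;0 0 0 0.17 0.88 0 -0.1;0 0 0 0.17 0.88 0 -0.1")

```text
time: 17.73
eef_pos: [0.4748, 0.0487, 0.2698]
tcp_rot: [0.105, 0.995, 0.001, -0.0]
contact_force: [-0.3, 0.1, -0.8]
opening: 0.7
finger_force: 27.7
```

>>> send_rows(moves="0 0 0 0.05 0.2 0 -0.1;0 0 0 0.08 0.4 0 -0.1;0 0 0 0.12 0.6 0 -0.1;0 0 0 0.15 0.75 0 -0.1;0 0 0 0.163 0.84 0 -0.1;0 0 0 0.163 0.866 0 -0.1;0 0 0 0.163 0.866 0 -0.1;0 0 0 0.163 0.866 0 -0.1")

```text
time: 18.73
eef_pos: [0.4788, 0.2245, 0.2704]
tcp_rot: [0.106, 0.994, 0.001, -0.0]
contact_force: [0.0, 0.2, -0.1]
opening: 0.701
finger_force: 27.7
```

```bash
python3 - <<'E'
from plant import ctrl
from h import *
st=ctrl.get_state();print(st["time"],st["eef_pos"],st["opening"],row(st,[.478,.226,.165],RD))
E
```

```text
18.725 [0.47876067 0.22448653 0.27036348] 0.7007722599255685 [0.0003, -0.0002, -0.0003, 0.0048, 0.0055, 0.5268]
```

>>> send_rows(moves="0 0 0 0.004 0.007 0.1 -0.1;0 0 0 0.004 0.007 0.2 -0.1;0 0 0 0.004 0.007 0.28 -0.1;0 0 0 0.004 0.007 0.35 -0.1;0 0 0 0.004 0.007 0.41 -0.1;0 0 0 0.004 0.007 0.46 -0.1;0 0 0 0.004 0.007 0.51 -0.1;0 0 0 0.004 0.007 0.54 -0.1;0 0 0 0.004 0.007 0.56 -0.1;0 0 0 0.004 0.007 0.565 -0.1;0 0 0 0.004 0.007 0.565 -0.1")

```text
time: 20.1
eef_pos: [0.4782, 0.2273, 0.1577]
tcp_rot: [0.105, 0.994, 0.001, -0.0]
contact_force: [0.7, 0.3, -0.6]
opening: 0.701
finger_force: 27.7
```

```bash
python3 look.py a3
```

```text
269 123
139 181
20.1 [0.4781597  0.2273116  0.15767562] 0.7005763128816185 [ 0.67765986  0.26482307 -0.55142579] [0.0004, -0.0001, -0.0001, 0.0035, -0.0112, -0.4617]
```

View pics/a3.png

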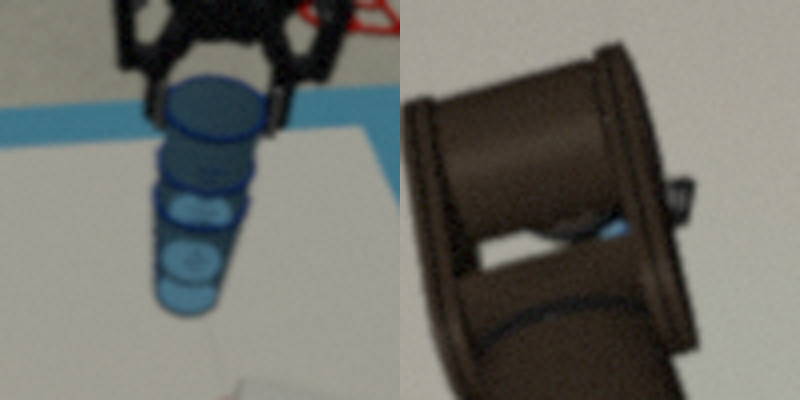

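The second beaker is inside and in line: rims at crop (216,108), (206,158) and (202,198). I'll lower it gently to contact.

>>> send_rows(moves="0 0 0 0 -0.004 0.01 -0.1;0 0 0 0 -0.004 0.02 -0.1;0 0 0 0 -0.004 0.03 -0.1;0 0 0 0 -0.004 0.04 -0.1;0 0 0 0 -0.004 0.05 -0.1;0 0 0 0 -0.004 0.05 -0.1")

```text
time: 20.95
eef_pos: [0.4777, 0.2265, 0.1471]
tcp_rot: [0.105, 0.994, 0.001, -0.001]
contact_force: [-0.9, -0.1, -0.7]
opening: 0.701
finger_force: 27.7
```

>>> send_rows(moves="0 0 0 0 0 0.005 -0.1;0 0 0 0 0 0.01 -0.1;0 0 0 0 0 0.01 -0.1")

```text
time: 21.32
eef_pos: [0.4778, 0.2265, 0.1453]
tcp_rot: [0.105, 0.994, 0.001, -0.0]
contact_force: [-1.2, 0.5, -0.4]
opening: 0.7
finger_force: 27.7
```

>>> send_rows(moves="0 0 0 0 0 0.005 -0.1;0 0 0 0 0 0.005 -0.1")

```text
time: 21.58
eef_pos: [0.4778, 0.2265, 0.1443]
tcp_rot: [0.105, 0.994, 0.001, -0.0]
contact_force: [-0.4, -0.5, -1.1]
opening: 0.699
finger_force: 27.7
```

>>> send_rows(moves="0 0 0 0 0 0.005 -0.1;0 0 0 0 0 0.005 -0.1")

```text
time: 21.82
eef_pos: [0.4777, 0.2265, 0.1433]
tcp_rot: [0.105, 0.994, 0.001, -0.0]
contact_force: [-0.3, -0.0, -0.5]
opening: 0.7
finger_force: 27.7
```

>>> send_rows(moves="0 0 0 0 0 0.004 -0.1;0 0 0 0 0 0.004 -0.1")

```text
time: 22.08
eef_pos: [0.4778, 0.2265, 0.1425]
tcp_rot: [0.105, 0.994, 0.001, -0.0]
contact_force: [-0.5, -0.2, 0.2]
opening: 0.704
finger_force: 27.7
```

>>> send_rows(moves="0 0 0 0 0 0.004 -0.1;0 0 0 0 0 0.004 -0.1")

```text
time: 22.32
eef_pos: [0.478, 0.2265, 0.1421]
tcp_rot: [0.105, 0.994, 0.001, -0.0]
contact_force: [-0.4, -0.6, 1.5]
opening: 0.699
finger_force: 27.8
```

Contact; release and retreat.

>>> send_rows(moves="0 0 0 0 0 0 0.45;0 0 0 0 0 0 0.5;0 0 0 0 0 0 0.7;0 0 0 0 0 0 1;0 0 0 0 0 0 1;0 0 0 0 0 -0.1 1;0 0 0 0 0 -0.2 1;0 0 0 0 0 -0.4 1;0 0 0 0 0 -0.6 1;0 0 0 0 0 -0.6 1;0 0 0 0 0 -0.6 1")

```text
time: 23.7
eef_pos: [0.4775, 0.2261, 0.2611]
tcp_rot: [0.105, 0.994, 0.001, -0.001]
contact_force: [-0.4, 1.0, -0.5]
opening: 0.998
finger_force: 0.0
```

```bash
python3 - <<'E'
from plant import ctrl
from h import *
s=ctrl.read_camera("scene");w=ctrl.read_camera("wrist")
for c,P in((s,[.477,.226]),(w,[.477,.226])):
    # connected components and row widths of the stack in the image
    k,l,st,ce=cv2.connectedComponentsWithStats(blue(c["image"]))
    q=proj(c,[[*P,.147],[*P,.119],[*P,.091],[*P,.0]]);print(q.round(1).tolist())
    print([(x.tolist(),ce[i].round(1)) for i,x in enumerate(st) if 300<x[4]<8000 and abs(ce[i]-q[1]).max()<60])
print(ctrl.get_state()["eef_pos"],ctrl.get_state()["contact_force"])
E
```

```text
[[321.8, 154.6], [320.4, 163.4], [319.2, 171.8], [315.3, 196.9]]
[]
[[257.8, 190.6], [257.7, 182.8], [257.6, 176.3], [257.5, 161.5]]
[([223, 145, 72, 78, 4383], array([258.5, 184.4]))]
[0.47698537 0.22595536 0.25987228] [-3.03979185e-01  7.17606003e-04 -1.01378198e+00]
```

```bash
python3 - <<'E'
from plant import ctrl
from h import *
s=ctrl.read_camera("scene")["image"]
h=cv2.cvtColor(s,cv2.COLOR_RGB2HSV)
for r in range(146,204,3):
    g=s[r,295:345].max(axis=1)<125
    x=np.where(g&(h[r,295:345,1]>60))[0]+295
    print(r,(x.min(),x.max(),(x.min()+x.max())/2) if len(x) else None, s[r,320].tolist())
E
```

```text
146 (np.int64(328), np.int64(328), np.float64(328.0)) [77, 84, 94]
149 (np.int64(310), np.int64(331), np.float64(320.5)) [37, 60, 72]
152 (np.int64(308), np.int64(334), np.float64(321.0)) [40, 61, 72]
155 (np.int64(308), np.int64(335), np.float64(321.5)) [34, 55, 67]
158 (np.int64(310), np.int64(333), np.float64(321.5)) [39, 59, 71]
161 (np.int64(309), np.int64(331), np.float64(320.0)) [22, 41, 66]
164 (np.int64(309), np.int64(332), np.float64(320.5)) [31, 52, 63]
167 (np.int64(309), np.int64(331), np.float64(320.0)) [34, 54, 64]
170 (np.int64(308), np.int64(330), np.float64(319.0)) [14, 34, 62]
173 (np.int64(308), np.int64(330), np.float64(319.0)) [31, 49, 60]
176 (np.int64(308), np.int64(329), np.float64(318.5)) [60, 95, 112]
179 (np.int64(309), np.int64(328), np.float64(318.5)) [24, 48, 78]
182 (np.int64(308), np.int64(327), np.float64(317.5)) [53, 86, 106]
185 (np.int64(308), np.int64(326), np.float64(317.0)) [51, 83, 98]
188 (np.int64(308), np.int64(325), np.float64(316.5)) [61, 94, 111]
191 (np.int64(308), np.int64(324), np.float64(316.0)) [67, 103, 123]
194 (np.int64(308), np.int64(323), np.float64(315.5)) [55, 88, 104]
197 (np.int64(309), np.int64(322), np.float64(315.5)) [67, 108, 127]
200 (np.int64(312), np.int64(320), np.float64(316.0)) [73, 90, 98]
203 None [150, 148, 140]
```

The front rims sit about 9 px apart, which matches the predicted nested spacing of about 28 mm, and the stack is straight. Handing in.

```bash
python3 -c "
from plant import ctrl
print(ctrl.sign_off())"
```

```text
the job is handed in; nothing more can be done
None
```

I lowered both blue beakers upright into the standing beaker with only light contact (about 5 N for the first, 2 N for the second), and the last images show three evenly spaced rims in line; I handed the job in at about 24 s of the 67 s limit, and the sign-off did not report a verdict.

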